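Fetch the pigment jar from a sliding-lid box with a hidden turn catch, for weighing

ROBOT

A 6-joint arm with a two-finger parallel gripper is mounted at the origin on the work surface. World frame = base frame: x ahead of the robot, y to its left, z up, the work surface at z = 0. Lengths are in mm, angles in rad, forces in N, time in s.
With the tool pointing down it reaches from about 375 to 975 mm from the base axis. Payload 3.8 kg.
Tool frame: the origin (TCP) lies on the centre line of the jaws, within the pads' length; the fingertips stand 17 mm ahead of it and the grasp point (between the pads) lies 2 mm behind it; z points along the fingers, y is the line along which they close (so a half turn about z gives the same grasp; the last joint's range is limited). The gripper opens to 85 mm and grips with 20 to 120 N. Pads are 22 mm wide; open, the fingers measure 114 mm over their backs; the gripper's body (76 mm by 85 mm) begins 54 mm behind the grasp point. The pads swing forward as they close: fully open they stand 13 mm farther back than shut.
Start: joints at [-1.287, 0.264, 1.604, -0, 1.274, -0.037], TCP at [212.839, -640.56, 248.28] pointing down, gripper open.
Joint ranges: [-2.63, 2.63], [-0.94, 2.18], [0.31, 2.57], [-1.31, 4.45], [0, 2.66], [-2.55, 2.55]. Speed limits (rad/s): [2.57, 2.57, 3.14, 3.14, 3.14, 3.14].

INTERFACE

Orientations are given as [roll, pitch, yaw] about the fixed x, y, z axes, in that order (R = Rz(yaw) Ry(pitch) Rx(roll)).
In Python, from rig import manip gives the robot as it stands. The module is installed in compiled form; this text tells all that it offers.
- The arm moves only by the tool jog_arm, never from a script. Its argument "deltas" is a list of rows, each a list of 7 numbers: the shift along the tool's x, y, z in units of 0.05 m (1.0 is 0.05 m), then the turn, a rotation vector about the tool's x, y, z in units of 5 degrees (1.0 is 5 degrees), then the opening, from 0 (shut) to 1 (fully open). In form: [[dx, dy, dz, rx, ry, rz, gripper], ...]. A call has 1 to 5 rows; each row shifts and turns the commanded pose from where the row before left it, along the tool's axes as they then stand; what a row does not reach is not made up. A row lasts 1/10 s, in which the tool goes at most 50 mm and 8.59 degrees, less where a joint would pass 70% of its speed; a pose out of reach is approached as far as the arm can. A call with a number of a shift or a turn outside -1 to 1 is refused whole. A call with a gripper value outside its range is refused whole. The fingers move at their own pace and stop on an object; the grip force is fixed at half the most. Time passes only in rows, so rows that do not move let the fingers close. It gives the time, the measured TCP pose, the force, the opening and the grip force at its end, in the units of the state.
- manip.sense(): the state, without advancing time (a new reading comes with each control period).
- manip.grab_frame(name): name is "side" or "top"; returns a dict with "img" (480x640x3 uint8, red, green, blue), "K" (3x3 intrinsics, pixels), "rvec" (rotation vector, rad) and "tvec" (3), from world to camera coordinates, as OpenCV has them. Camera axes: x right, y down, z forward; pixel columns grow to the right and rows downward; lengths in mm; the calibration is good to about 2 mm. A picture is of the moment at which its call begins. There is no depth.
- manip.close_job(): hands the job in; it is judged then, once.
Trained networks look in the newest picture that a camera, given by its name, has taken for a name from the list of things; names that differ only in an ending like _2 or _b are one class to them, and where a whole thing is asked for, a point or a joint stands for the part that bears it (a point fixed in the world has none). Each returns a list of dicts, best first, with "conf" (0 to 1); they miss things now and then, are a little off and sometimes report something else, mostly with a low value. They report only what shows in the picture. A call takes as long as a camera call.
- manip.outline_of(thing, camera): "region" (480x640 bool, what is visible of it) and "centre" ([column, row] in pixels, amid what is visible of it).
The state is a dict: "time_s": time; "qpos": joint angles; "qd": joint speeds; "joint_torque": joint torques, N m; "ee_pos": TCP position; "tcp_rot": TCP orientation; "contact_force": force on the tool from outside, world axes, zero at the start; "ft_torque": the same for the moment, N m; "grip_width": finger opening in mm; "grasp_force": force on a finger pad.
Only numpy, scipy, OpenCV 4.12 (cv2) and the standard library are available. Lean on these libraries where they do the work, as an engineer would, in place of code of your own. Each camera call takes 0.05 s, during which the arm holds its last target. There are 200 camera calls.

TASK

Get the jar of blue pigment out of the wooden sliding-lid box and stand it gently, upright, in the middle of the balance's steel pan, leaving the bottle, tubs and rinse jar where they are. The lid slides open by its brass knob, but the knob also works a turn catch under the lid and, being plain and round, does not show whether the catch is on. So find out by trying the lid gently, never forcing it; if it stops short, push it home, give the knob a quarter turn and try again.

Things in the scene. Friction and masses are not known exactly. Their poses are not given: they have to be found in the camera images.
- knob_grip (a point): Plain round brass knob on the dark brown lid, 34 mm across, gripped from 8 mm to 34 mm above the lid's top. The point is on its axis, 17 mm above the lid's top. The frame moves with the lid but does not turn with the knob: z up, the lid opens along its -y. The knob turns either way about z, as far as needed, against slight friction (0.06 N m), and carries the catch's bar under the lid.
- lid (a joint): How far the lid is slid open, m: 0 fully home, 0.12 fully open against a stop (about 2 N of friction). A caught lid gives 0 to 15 mm, then stops dead. Fully open it uncovers the 112 mm of the box farthest from the knob, where the jar stands, and sticks out 130 mm beyond the knob end.
- box: Pale wooden box, fixed: 160 mm (x) by 250 mm (y) by 96 mm high, side walls 10 mm thick, floor 6 mm; origin at the centre of its underside, z up, knob end at -y. The dark brown lid (8 mm thick) lies flush with the top between the sides, with a lip hanging 20 mm down outside the knob end.
- box_front: The box's wooden knob end, 20 mm thick, fixed; origin at its foot, in its middle. The catch is an 80 mm bar turning with the knob: within about 40 degrees of crosswise it bears on this end and holds the lid, otherwise it passes. From any caught position a quarter turn either way frees it; from most free ones it would catch. It swings freely only with the lid pushed home.
- jar_mid (a point): Round straight-sided glass jar of blue pigment with a white cap, 52 mm across, 78 mm high, 130 to 250 g; the point is on its axis half-way up, z along it. It stands on the box's floor at the end (+y) away from the knob, unseen until the lid is open, its top 12 mm below the box's rim, 28 mm or more clear of the side walls and 20 mm of the end wall. Grip it at any height, cap included.
- jar: The same jar, by the centre of its underside, 39 mm below jar_mid.
- pan (a point): Centre of the upper face of the steel pan of the white bench balance: a flat round pan 130 mm across, 74 mm above the bench, on a stiff spring (a jar lowers it by under 1 mm). x points away from the balance's display.
- amber_bottle: Brown glass bottle with black cap, 64 mm across, 135 mm high, standing; origin at the centre of its underside. Bystander.
- rinse_jar: Open glass rinse jar, 90 mm across, 115 mm high; origin at the centre of its underside. Bystander.
- pink_tub: Clear plastic tub of pink paste, 84 mm across, 58 mm high; origin at the centre of its underside. Bystander.
- powder_tub: Clear plastic tub of white powder, 96 mm across, 66 mm high; origin at the centre of its underside. Bystander.

How it is judged (in metres and radians):
On the way, in this order (a step that is already met when the one before it is completed fails the run):
1. the lid is slid open (at least 100 mm) (value of joint lid above 0.1 m), for 0.2 s.
2. the jar is lifted clear of the box (height (world z) of jar_mid above 0.14 m), for 0.1 s.
At the end, for the whole second after the job is handed in: The jar stands upright (within 6 degrees) on the balance's pan, its axis within 32 mm of the pan's centre. The lid may be left open or shut; bottle, tubs and rinse jar are where they were (horizontal distance between jar_mid and pan below 0.032 m and z of jar_mid in the frame of pan between 0.034 and 0.044 m and angle between jar_mid's own z axis and vertical below 0.1 rad); the robot touches nothing.
It fails at once if the lid is forced against its catch (over 60 N on the box's knob end) (contact force between box_front and anything else above 60 N).
It fails at once if the jar is banged down on the balance, or the balance is pressed, with over 30 N (contact force between balance and anything else above 30 N).
It fails at once if the jar is let go or dropped while more than about 15 mm above the pan (contact force between the fingers and jar below 0.05 N and z of jar_mid in the frame of pan above 0.054 m).
It fails at once if the bottle, a tub or the rinse jar is shifted by more than 30 mm (distance of any of amber_bottle, rinse_jar, pink_tub, powder_tub from where it was at the start of the episode above 0.03 m).
It also fails if it takes over 61 s, if anything falls off the work surface, if the arm or the gripper's body presses on something with over 40 N, if the wrist force passes 120 N, or if a joint passes its speed limit or range.

## Working session

There is one attempt and no reset: what is moved stays moved. The work goes in short steps, Python scripts to look and compute and a tool call to move; the robot and the scene stay as the last step left them, time stands still between calls to the robot, and variables do not carry over. Pictures are saved under pics/ and viewed, at most 10 in all, crops included, and the job is handed in when it is done.

Besides the shell and the picture viewer there is one more tool, called after "Emit:" as name(argument=value, ...), one argument or row to a line, values as JSON. jog_arm: Moves the arm, as the interface text tells. Shifts and turns lie within -1 to 1; 1 stands for 0.05 m of shift or 5 degrees of turn. Its arguments: {"type":"object","properties":{"deltas":{"type":"array"}},"required":["deltas"]}

```bash
mkdir -p pics
cat > h.py <<'E'
import numpy as np, cv2
from rig import manip
def ray(f,uv):
    R=cv2.Rodrigues(np.array(f["rvec"],float))[0]; t=np.array(f["tvec"],float).ravel()
    d=R.T@np.linalg.inv(f["K"])@np.array([uv[0],uv[1],1.]); return -R.T@t,d
def atz(f,uv,z):
    c,d=ray(f,uv); return (c+d*(z-c[2])/d[2]).round(1)
def proj(f,p):
    return cv2.projectPoints(np.array(p,float).reshape(-1,3),np.array(f["rvec"],float),np.array(f["tvec"],float),np.array(f["K"],float),None)[0].reshape(-1,2)
def save(f,n): cv2.imwrite(f"pics/{n}.png",f["img"][:,:,::-1])
E
python3 - <<'E'
from h import *
s=manip.sense(); print(s["time_s"],s["tcp_rot"],s["contact_force"])
F={}
for c in("top","side"):
    f=manip.grab_frame(c); save(f,c+"0"); F[c]=f
    print(c,ray(f,(320,240)))
    for n in("knob_grip","lid","box","pan","amber_bottle","rinse_jar","pink_tub","powder_tub"):
        try:
            for o in manip.outline_of(n,c)[:2]: print(n,round(o["conf"],2),np.round(o["centre"]),o["region"].sum(),atz(f,o["centre"],{"knob_grip":130,"lid":96,"box":96}.get(n,74)))
        except Exception as e: print(n,e)
E
```

```text
0.0 [-3.13941006e+00 -9.56969672e-05  3.20782005e-01] [ 0.38398699 -0.22752042  0.30996195]
top (array([ 485.28932217,  -71.85892963, 1059.55514936]), array([ 0.12379813,  0.03778505, -0.99167708]))
knob_grip 0.72 [312. 252.] 6644 [575.2 -18.1 130. ]
knob_grip 0.16 [193. 181.] 1656 [740.4 244.1 130. ]
lid 0.67 [314. 254.] 6678 [574.6 -21.2  96. ]
box 0.62 [311. 254.] 8144 [574.5 -13.8  96. ]
pan 0.91 [160. 300.] 8785 [478.2 333.   74. ]
amber_bottle 0.63 [288. 176.] 763 [762.2  37.2  74. ]
rinse_jar 0.92 [191. 182.] 1694 [753.3 268.1  74. ]
pink_tub 0.75 [311. 252.] 8207 [580.  -14.1  74. ]
pink_tub 0.63 [485. 255.] 1245 [ 565.1 -406.2   74. ]
powder_tub 0.57 [516. 310.] 1809 [ 441.3 -468.    74. ]
side (array([ -82.93691267,  583.22306768, 1137.53371346]), array([ 0.48027974, -0.47469546, -0.7377134 ]))
knob_grip 0.9 [303. 258.] 4691 [558.    2.5 130. ]
knob_grip 0.43 [298. 273.] 8681 [533.7  38.5 130. ]
lid 0.74 [302. 259.] 4689 [577.9 -14.   96. ]
box 0.96 [298. 274.] 8582 [552.1  21.3  96. ]
pan 0.61 [206. 400.] 11221 [445.9 355.7  74. ]
pan 0.44 [161. 286.] 2059 [747.4 268.   74. ]
amber_bottle 0.57 [233. 239.] 948 [754.1  55.6  74. ]
rinse_jar 0.61 [159. 288.] 2100 [744.8 275.4  74. ]
pink_tub 0.66 [412. 200.] 876 [ 553.5 -379.4   74. ]
powder_tub 0.94 [464. 215.] 903 [ 426.1 -440.1   74. ]
```

View pics/top0.png

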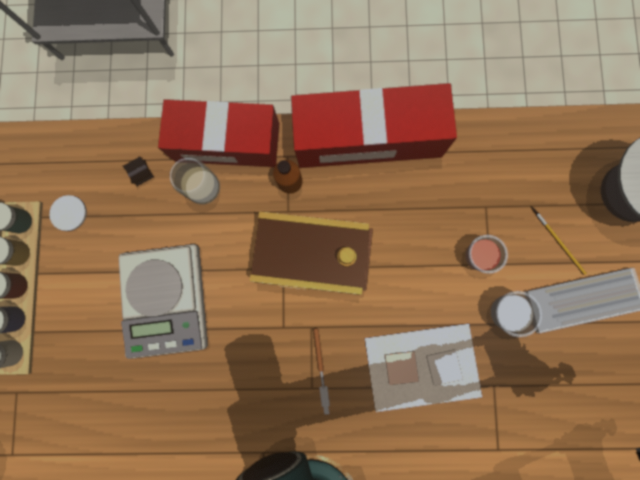

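View pics/side0.png

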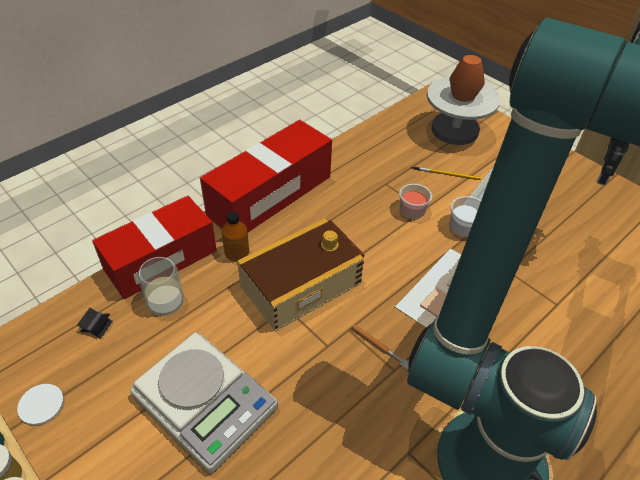

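The top view shows the lid between roughly (260,213), (370,228), (362,292) and (250,280). The knob is at (347,257), the pan at about (154,286), and the bottle at (287,175). The side view agrees, with the knob at (330,240).

Run:
```python
from h import *
f=manip.grab_frame("top"); g=manip.grab_frame("side")
im=f["img"].astype(int)
m=((im[...,0]<110)&(im[...,0]>im[...,2])).astype(np.uint8); w=np.zeros_like(m); w[205:300,240:380]=1; m*=w
m=cv2.morphologyEx(m,cv2.MORPH_OPEN,np.ones((5,5)))
n,l,st,_=cv2.connectedComponentsWithStats(m); k=1+st[1:,4].argmax()
pts=np.argwhere(l==k)[:,::-1]
P=np.array([atz(f,p,96)[:2] for p in pts],np.float32)
r=cv2.minAreaRect(P); print("lid rect",r); print(cv2.boxPoints(r))
# knob
hsv=cv2.cvtColor(f["img"],cv2.COLOR_RGB2HSV)
for nm,fr,(u0,u1,v0,v1) in(("top",f,(332,362,242,270)),("side",g,(318,342,226,252))):
    c=fr["img"][v0:v1,u0:u1].astype(int); mk=(c[...,0]>130)&(c[...,0]-c[...,2]>70)
    v,u=np.nonzero(mk); print(nm,"knob",u.min()+u0,u.max()+u0,v.min()+v0,v.max()+v0,u.mean()+u0,v.mean()+v0,mk.sum(),atz(fr,(u.mean()+u0,v.mean()+v0),122 if nm=="top" else 115))
# pan: 
for fr,nm,(u,v) in((f,"top",(154,286)),(g,"side",(191,378))): print(nm,"pan",atz(fr,(u,v),74))
for e in((126,286),(183,286),(154,259),(154,314)): print(atz(f,e,74))
for e in((158,378),(224,378),(191,349),(191,408)): print(atz(g,e,74))
```

```text
lid rect ((579.417236328125, -10.071365356445312), (266.7618408203125, 126.66942596435547), 82.11166381835938)
[[ 498.37625 -133.49791]
 [ 623.84705 -150.8824 ]
 [ 660.45825  113.35518]
 [ 534.9874   130.73967]]
top knob 339 355 248 265 347.27868852459017 256.172131147541 244 [565.7 -94.7 122. ]
side knob 318 341 226 250 331.2163742690058 236.69590643274853 171 [ 572.9 -102.1  115. ]
top pan [510.6 347.4  74. ]
side pan [505.6 351.   74. ]
[511.9 412.3  74. ]
[509.4 280.4  74. ]
[572.6 349.4  74. ]
[447.4 345.4  74. ]
[549.8 400.4  74. ]
[461.3 301.5  74. ]
[561.9 312.4  74. ]
[451.6 388.   74. ]
```

```bash
cat >> h.py <<'E'
from scipy.spatial.transform import Rotation as Ro
def plan(p,yaw,n,grip):
    s=manip.sense(); R=Ro.from_euler("xyz",s["tcp_rot"]); p0=np.array(s["ee_pos"],float)
    T=Ro.from_euler("xyz",[np.pi,0,yaw]); rv=(R.inv()*T).as_rotvec()/n
    for i in range(n):
        d=R.inv().apply((np.array(p)-p0)/n)/50; row=np.r_[d,np.degrees(rv)/5,grip]
        q=np.round(row,2)+0.0; print("["+",".join(f"{x:g}" for x in q)+"],",end="\n" if i%5==4 else " ")
        p0=p0+R.apply(q[:3]*50); R=R*Ro.from_rotvec(np.radians(q[3:6]*5))
    print("\nend",p0,R.as_euler("xyz"))
E
python3 -c "
from h import *
plan([567,-97,175],1.43,15,1)"
```

```text
[0.68,-0.54,0.1,0,0,-0.85,1], [0.67,-0.45,0.09,0,0,-0.85,1], [0.65,-0.38,0.09,0,0,-0.85,1], [0.63,-0.31,0.08,0,0,-0.85,1], [0.61,-0.24,0.07,0,0,-0.85,1],
[0.58,-0.18,0.07,0,0,-0.85,1], [0.56,-0.13,0.06,0,0,-0.85,1], [0.53,-0.08,0.06,0,0,-0.85,1], [0.5,-0.04,0.06,0,0,-0.85,1], [0.46,0,0.05,0,0,-0.85,1],
[0.43,0.03,0.05,0,0,-0.85,1], [0.4,0.06,0.05,0,0,-0.85,1], [0.37,0.08,0.04,0,0,-0.85,1], [0.34,0.1,0.04,0,0,-0.85,1], [0.31,0.12,0.04,0,0,-0.85,1],

end [ 441.30721818 -290.13392459  200.78433993] [3.14157689e+00 4.51422849e-05 1.43347307e+00]
```

```bash
sed -i 's#(np.array(p)-p0)/n)/50#(np.array(p)-p0)/(n-i))/50#' h.py
python3 -c "
from h import *
plan([567,-97,175],1.43,15,1)"
```

```text
[0.68,-0.54,0.1,0,0,-0.85,1], [0.71,-0.49,0.1,0,0,-0.85,1], [0.75,-0.43,0.1,0,0,-0.85,1], [0.78,-0.38,0.1,0,0,-0.85,1], [0.8,-0.32,0.1,0,0,-0.85,1],
[0.83,-0.26,0.1,0,0,-0.85,1], [0.84,-0.19,0.1,0,0,-0.85,1], [0.85,-0.13,0.1,0,0,-0.85,1], [0.86,-0.07,0.1,0,0,-0.85,1], [0.87,0,0.09,0,0,-0.85,1],
[0.86,0.06,0.1,0,0,-0.85,1], [0.86,0.12,0.09,0,0,-0.85,1], [0.84,0.19,0.1,0,0,-0.85,1], [0.83,0.25,0.09,0,0,-0.85,1], [0.81,0.31,0.1,0,0,-0.85,1],

end [566.95710317 -97.03648453 174.77647433] [3.14157689e+00 4.51422849e-05 1.43347307e+00]
```

Emit:
jog_arm(
  deltas=[
    [0.68,-0.54,0.1,0,0,-0.85,1],
    [0.71,-0.49,0.1,0,0,-0.85,1],
    [0.75,-0.43,0.1,0,0,-0.85,1],
    [0.78,-0.38,0.1,0,0,-0.85,1],
    [0.8,-0.32,0.1,0,0,-0.85,1],
  ],
)

```text
time_s: 1.5
ee_pos: [331.3, -457.8, 223.3]
tcp_rot: [3.141, -0.0, 0.694]
contact_force: [0.6, 0.8, 0.2]
grip_width: 85.3
grasp_force: 0.0
```

Emit:
jog_arm(
  deltas=[
    [0.83,-0.26,0.1,0,0,-0.85,1],
    [0.84,-0.19,0.1,0,0,-0.85,1],
    [0.85,-0.13,0.1,0,0,-0.85,1],
    [0.86,-0.07,0.1,0,0,-0.85,1],
    [0.87,0,0.09,0,0,-0.85,1],
  ],
)

```text
time_s: 2.0
ee_pos: [449.6, -276.7, 198.9]
tcp_rot: [3.141, 0.0, 1.065]
contact_force: [0.3, -0.8, -0.2]
grip_width: 85.5
grasp_force: 0.0
```

Emit:
jog_arm(
  deltas=[
    [0.86,0.06,0.1,0,0,-0.85,1],
    [0.86,0.12,0.09,0,0,-0.85,1],
    [0.84,0.19,0.1,0,0,-0.85,1],
    [0.83,0.25,0.09,0,0,-0.85,1],
    [0.81,0.31,0.1,0,0,-0.85,1],
  ],
)

```text
time_s: 2.5
ee_pos: [567.9, -95.4, 175.0]
tcp_rot: [3.141, 0.0, 1.437]
contact_force: [0.5, -0.1, 0.7]
grip_width: 85.5
grasp_force: 0.0
```

Run:
```python
from h import *
s=manip.sense(); print(s["time_s"],s["ee_pos"],s["tcp_rot"],s["qpos"])
f=manip.grab_frame("side"); p=[]
for q in([567,-97,130],[567,-97,113]): p.append(proj(f,q)[0])
print(p)
im=f["img"][120:360,160:480].copy(); im=cv2.resize(im,None,fx=2.5,fy=2.5,interpolation=cv2.INTER_CUBIC)
for q in p: cv2.circle(im,(int((q[0]-160)*2.5),int((q[1]-120)*2.5)),3,(0,255,0),-1)
cv2.imwrite("pics/s1.png",im[:,:,::-1])
```

```text
2.5 [567.92186059 -95.42201975 175.00275249] [3.14062955e+00 1.65250627e-04 1.43660661e+00] [-2.09663284e-01  1.34630830e-01  1.89783653e+00 -1.02986415e-04
  1.10815247e+00 -7.54277323e-02]
[array([331.65091986, 234.79062557]), array([331.34728831, 239.66211354])]
```

View pics/s1.png

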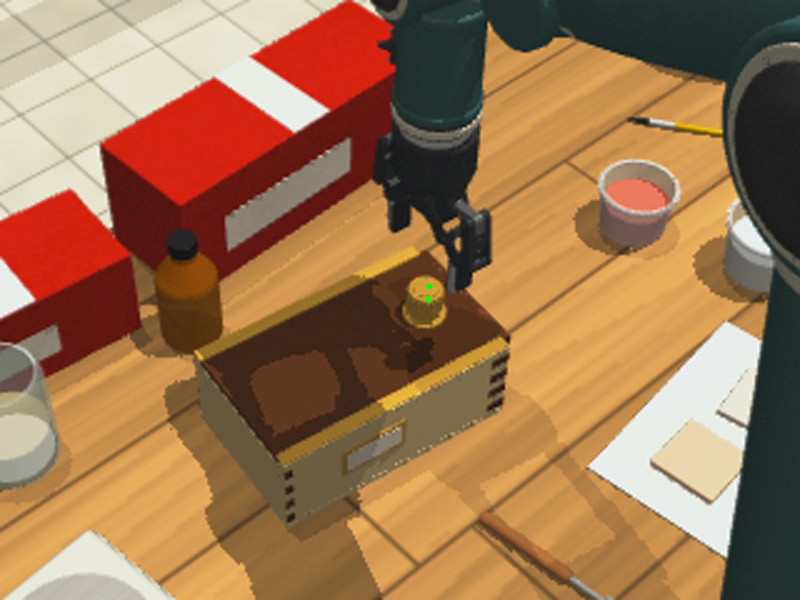

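The open fingers stand around the knob (picture at about (424,300)) and my projected points fall on it. I'll go down and grip.

Emit:
jog_arm(
  deltas=[
    [0,0,0.4,0,0,0,1],
    [0,0,0.4,0,0,0,1],
    [0,0,0.25,0,0,0,1],
    [0,0,0,0,0,0,0.6],
    [0,0,0,0,0,0,0],
  ],
)

```text
time_s: 3.05
ee_pos: [566.9, -97.4, 122.5]
tcp_rot: [-3.141, -0.0, 1.433]
contact_force: [0.1, -0.4, 0.1]
grip_width: 59.0
grasp_force: 0.0
```

Emit:
jog_arm(
  deltas=[
    [0,0,0,0,0,0,0],
    [0,0,0,0,0,0,0],
    [0,0,0,0,0,0,0],
    [0,0,0,0,0,0,0],
    [0,0,0,0,0,0,0],
  ],
)

```text
time_s: 3.55
ee_pos: [567.6, -97.5, 124.0]
tcp_rot: [3.14, 0.0, 1.433]
contact_force: [-2.1, -0.4, 6.1]
grip_width: 32.3
grasp_force: 59.3
```

Emit:
jog_arm(
  deltas=[
    [-0.04,0,-0.03,0,0,0,0],
    [-0.04,0,0,0,0,0,0],
    [-0.02,0,0,0,0,0,0],
  ],
)

```text
time_s: 3.85
ee_pos: [566.9, -102.0, 124.1]
tcp_rot: [3.14, -0.0, 1.433]
contact_force: [1.2, 1.9, -0.0]
grip_width: 32.4
grasp_force: 60.1
```

Emit:
jog_arm(
  deltas=[
    [-0.04,0,0,0,0,0,0],
    [-0.04,0,0,0,0,0,0],
  ],
)

```text
time_s: 4.05
ee_pos: [566.3, -106.1, 124.1]
tcp_rot: [3.14, -0.0, 1.433]
contact_force: [2.9, 2.2, -0.1]
grip_width: 32.3
grasp_force: 60.2
```

Emit:
jog_arm(
  deltas=[
    [-0.04,0,0,0,0,0,0],
    [-0.04,0,0,0,0,0,0],
  ],
)

```text
time_s: 4.25
ee_pos: [565.7, -110.2, 124.1]
tcp_rot: [3.14, -0.0, 1.433]
contact_force: [4.0, 1.6, 0.2]
grip_width: 32.0
grasp_force: 60.2
```

Emit:
jog_arm(
  deltas=[
    [-0.04,0,0,0,0,0,0],
    [-0.03,0,0,0,0,0,0],
  ],
)

```text
time_s: 4.45
ee_pos: [565.2, -113.7, 124.1]
tcp_rot: [3.14, 0.0, 1.433]
contact_force: [3.6, 2.4, 0.4]
grip_width: 32.4
grasp_force: 60.2
```

Emit:
jog_arm(
  deltas=[
    [-0.04,0,0,0,0,0,0],
    [-0.03,0,0,0,0,0,0],
  ],
)

```text
time_s: 4.65
ee_pos: [564.7, -117.1, 124.1]
tcp_rot: [3.14, 0.0, 1.433]
contact_force: [4.5, 1.7, -0.2]
grip_width: 32.1
grasp_force: 60.2
```

No stop at 20 mm, past the 15 mm play and with only about 2 N, so the catch is off. I'll keep sliding.

Emit:
jog_arm(
  deltas=[
    [-0.12,0.01,0,0,0,0,0],
    [-0.16,0.01,0,0,0,0,0],
    [-0.16,0.01,0,0,0,0,0],
    [-0.16,0.01,0,0,0,0,0],
    [-0.16,0,0,0,0,0,0],
  ],
)

```text
time_s: 5.15
ee_pos: [559.7, -155.4, 124.0]
tcp_rot: [-3.139, -0.0, 1.433]
contact_force: [-1.6, 2.9, 6.5]
grip_width: 32.1
grasp_force: 61.0
```

Emit:
jog_arm(
  deltas=[
    [-0.16,0.01,0,0,0,0,0],
    [-0.16,0,0,0,0,0,0],
    [-0.16,0.01,0,0,0,0,0],
    [-0.16,0,0,0,0,0,0],
    [-0.16,0,0,0,0,0,0],
  ],
)

```text
time_s: 5.65
ee_pos: [554.4, -195.0, 123.9]
tcp_rot: [-3.137, -0.0, 1.433]
contact_force: [-3.2, 3.3, 8.5]
grip_width: 32.1
grasp_force: 61.2
```

Emit:
jog_arm(
  deltas=[
    [-0.1,0,0,0,0,0,0],
    [-0.1,0,0,0,0,0,0],
    [-0.1,0,0,0,0,0,0],
    [-0.06,0,0,0,0,0,0],
    [0,0,0,0,0,0,0],
  ],
)

```text
time_s: 6.15
ee_pos: [551.8, -213.4, 123.9]
tcp_rot: [-3.137, 0.001, 1.433]
contact_force: [-4.1, 0.9, 7.7]
grip_width: 32.3
grasp_force: 61.2
```

Emit:
jog_arm(
  deltas=[
    [0,0,0,0,0,0,0.8],
    [0,0,0,0,0,0,0.8],
    [0,0,0,0,0,0,0.8],
    [0,0,-0.6,0,0,0,0.8],
    [0,0,-1,0,0,0,0.8],
  ],
)

```text
time_s: 6.65
ee_pos: [550.6, -211.1, 199.3]
tcp_rot: [-3.131, -0.003, 1.433]
contact_force: [1.1, -0.4, 0.2]
grip_width: 68.7
grasp_force: 0.0
```

Run:
```python
from h import *
print(manip.sense()["ee_pos"])
f=manip.grab_frame("top"); 
for c in("top","side"):
    g=f if c=="top" else manip.grab_frame("side")
    for o in manip.outline_of("jar_mid",c)[:2]: print(c,round(o["conf"],2),o["centre"],o["region"].sum(),atz(g,o["centre"],84))
im=cv2.resize(f["img"][180:330,220:420],None,fx=4,fy=4,interpolation=cv2.INTER_CUBIC)
im2=cv2.resize(g["img"][190:340,220:420],None,fx=4,fy=4,interpolation=cv2.INTER_CUBIC)
cv2.imwrite("pics/t2.png",im[:,:,::-1]); cv2.imwrite("pics/s2.png",im2[:,:,::-1])
```

```text
[ 550.57590109 -211.08615082  199.3050515 ]
top 0.85 [287.0, 255.6] 471 [573.1  40.7  84. ]
top 0.6 [164.0, 301.0] 8597 [476.3 319.3  84. ]
side 0.71 [283.4, 280.1] 504 [567.3  53.2  84. ]
side 0.43 [412.7, 200.4] 894 [ 545.1 -372.    84. ]
```

View pics/t2.png

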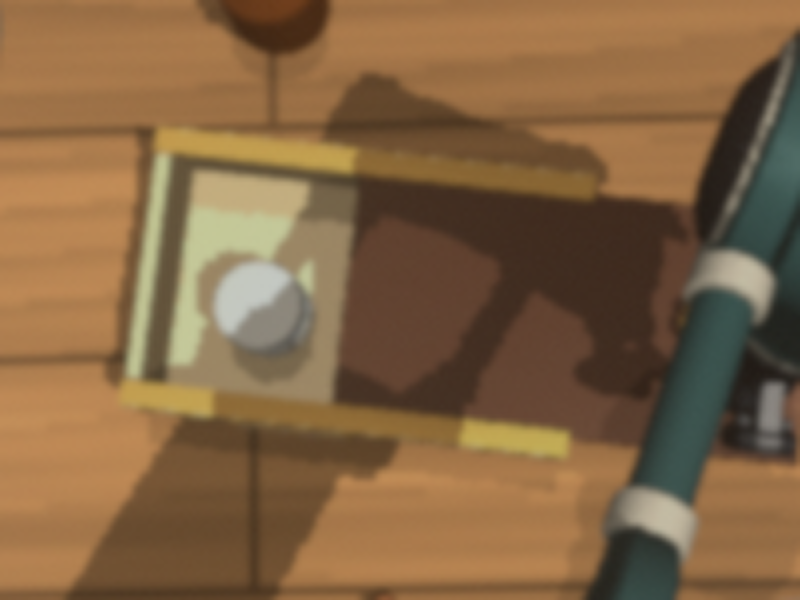

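View pics/s2.png

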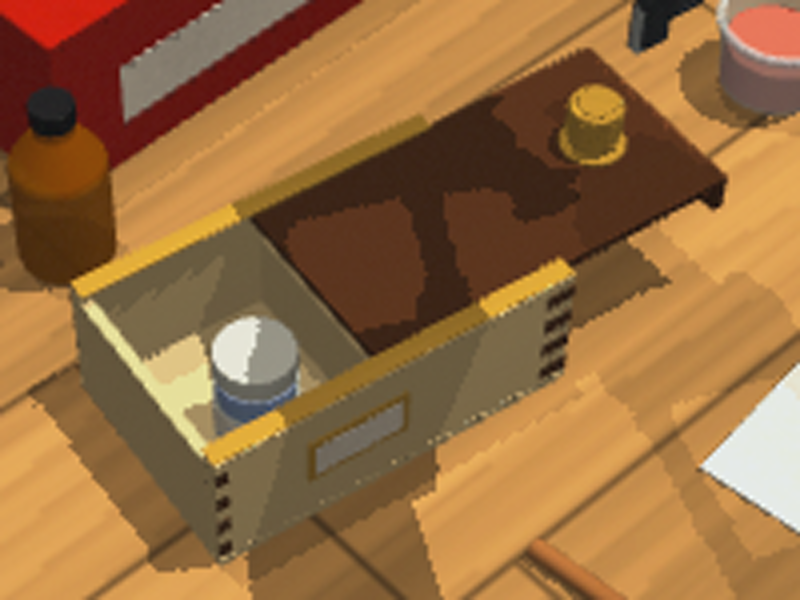

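The lid is open and the jar's white cap shows: crop pixel (259,305) in the top view and (255,350) in the side view, well clear of the walls.

Run:
```python
from h import *
f=manip.grab_frame("top");g=manip.grab_frame("side")
a=atz(f,(284.4,255.9),84);b=atz(g,(283.2,277.1),84); print(a,b)
p=(a+b)/2
plan([p[0],p[1],150],1.433,6,0.8)
```

```text
[572.6  46.6  84. ] [574.3  47.8  84. ]
[0.87,-0.05,0.18,0,0,0,0.8], [0.86,-0.05,0.17,0,0,0,0.8], [0.87,-0.05,0.18,0,0,0,0.8], [0.86,-0.05,0.17,0,0,0,0.8], [0.87,-0.05,0.18,0,0,0,0.8],
[0.86,-0.06,0.17,0,0,0,0.8], 
end [573.25558701  47.18841707 150.20320126] [-3.13959984e+00 -4.04394613e-04  1.43363735e+00]
```

Emit:
jog_arm(
  deltas=[
    [0.87,-0.05,0.18,0,0,0,0.8],
    [0.86,-0.05,0.17,0,0,0,0.8],
    [0.87,-0.05,0.18,0,0,0,0.8],
    [0.86,-0.05,0.17,0,0,0,0.8],
    [0.87,-0.05,0.18,0,0,0,0.8],
  ],
)

```text
time_s: 7.45
ee_pos: [569.6, 5.4, 157.2]
tcp_rot: [-3.138, 0.0, 1.433]
contact_force: [0.3, -0.4, -0.2]
grip_width: 68.3
grasp_force: 0.0
```

Emit:
jog_arm(
  deltas=[
    [0.86,-0.06,0.17,0,0,0,0.8],
    [0,0,0,0,0,0,0.8],
    [0,0,0,0,0,0,0.8],
  ],
)

```text
time_s: 7.75
ee_pos: [572.5, 47.7, 148.9]
tcp_rot: [-3.137, 0.001, 1.436]
contact_force: [0.2, -0.5, -0.6]
grip_width: 68.2
grasp_force: 0.0
```

Emit:
jog_arm(
  deltas=[
    [0,0.02,0.4,0,0,0,0.8],
    [0,0,0.4,0,0,0,0.8],
    [0,0,0.4,0,0,0,0.8],
    [0,0,0.4,0,0,0,0.8],
    [0,0,0.1,0,0,0,0.8],
  ],
)

```text
time_s: 8.25
ee_pos: [572.6, 44.9, 63.2]
tcp_rot: [-3.136, 0.001, 1.432]
contact_force: [-0.9, 0.1, 5.4]
grip_width: 68.5
grasp_force: 2.9
```

Emit:
jog_arm(
  deltas=[
    [0,0,0,0,0,0,0],
    [0,0,0,0,0,0,0],
    [0,0,0,0,0,0,0],
    [0,0,0,0,0,0,0],
    [0,0,0,0,0,0,0],
  ],
)

```text
time_s: 8.75
ee_pos: [575.5, 46.7, 66.7]
tcp_rot: [3.141, -0.0, 1.434]
contact_force: [-0.3, -0.5, -2.4]
grip_width: 50.3
grasp_force: 62.4
```

Emit:
jog_arm(
  deltas=[
    [0,0,-0.3,0,0,0,0],
    [0,0,-0.5,0,0,0,0],
    [0,0,-0.7,0,0,0,0],
    [0,0,-0.7,0,0,0,0],
    [0,0,-0.5,0,0,0,0],
  ],
)

```text
time_s: 9.25
ee_pos: [576.3, 46.9, 205.4]
tcp_rot: [3.137, -0.001, 1.434]
contact_force: [1.0, -0.3, -1.3]
grip_width: 50.1
grasp_force: 62.7
```

Run:
```python
from h import *
s=manip.sense();print(s["ee_pos"],s["grip_width"],s["contact_force"])
from h import plan
plan([508,349,200],1.8,10,0)
g=manip.grab_frame("side")
im=cv2.resize(g["img"][140:340,200:420],None,fx=3,fy=3); cv2.imwrite("pics/s3.png",im[:,:,::-1])
```

```text
[576.33305664  46.88246279 205.44187179] 50.058799653108295 [ 1.01224389 -0.33939802 -1.25058151]
[0.58,-0.22,0.01,0,0,-0.42,0], [0.59,-0.2,0.01,0,0,-0.42,0], [0.59,-0.17,0.01,0,0,-0.42,0], [0.6,-0.15,0.01,0,0,-0.42,0], [0.61,-0.13,0.01,0,0,-0.42,0],
[0.61,-0.11,0.01,0,0,-0.42,0], [0.61,-0.09,0.01,0,0,-0.42,0], [0.62,-0.06,0.01,0,0,-0.42,0], [0.62,-0.04,0.01,0,0,-0.42,0], [0.61,-0.02,0.01,0,0,-0.42,0],

end [508.15638451 348.79476257 200.20926438] [3.13741880e+00 7.81932948e-04 1.80020297e+00]
```

View pics/s3.png

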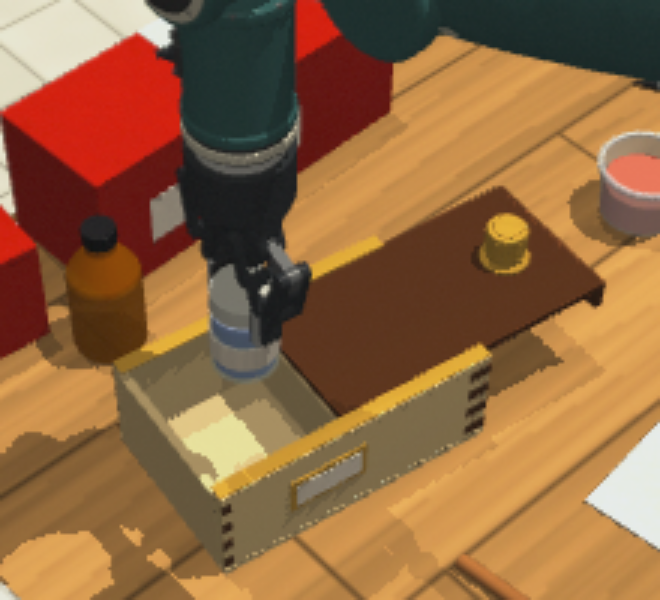

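The jar hangs upright between the fingers, its foot at about (243,375), clear of the box. Next, over to the pan.

Emit:
jog_arm(
  deltas=[
    [0.58,-0.22,0.01,0,0,-0.42,0],
    [0.59,-0.2,0.01,0,0,-0.42,0],
    [0.59,-0.17,0.01,0,0,-0.42,0],
    [0.6,-0.15,0.01,0,0,-0.42,0],
    [0.61,-0.13,0.01,0,0,-0.42,0],
  ],
)

```text
time_s: 9.8
ee_pos: [540.6, 199.0, 198.8]
tcp_rot: [3.142, -0.0, 1.618]
contact_force: [0.1, -0.9, -2.2]
grip_width: 49.8
grasp_force: 62.8
```

Emit:
jog_arm(
  deltas=[
    [0.61,-0.11,0.01,0,0,-0.42,0],
    [0.61,-0.09,0.01,0,0,-0.42,0],
    [0.62,-0.06,0.01,0,0,-0.42,0],
    [0.62,-0.04,0.01,0,0,-0.42,0],
    [0.61,-0.02,0.01,0,0,-0.42,0],
  ],
)

```text
time_s: 10.3
ee_pos: [506.4, 349.8, 196.2]
tcp_rot: [-3.142, 0.0, 1.802]
contact_force: [1.1, 0.5, -1.7]
grip_width: 50.2
grasp_force: 62.8
```

Emit:
jog_arm(
  deltas=[
    [0,0,0.4,0,0,0,0],
    [0,0,0.2,0,0,0,0],
    [0,0,0,0,0,0,0],
    [0,0,0,0,0,0,0],
  ],
)

```text
time_s: 10.7
ee_pos: [506.9, 347.8, 165.9]
tcp_rot: [-3.14, 0.001, 1.799]
contact_force: [0.0, -0.1, -2.0]
grip_width: 49.7
grasp_force: 62.9
```

Run:
```python
from h import *
s=manip.sense();print(s["ee_pos"],s["tcp_rot"],s["grip_width"],s["contact_force"])
g=manip.grab_frame("side")
im=cv2.resize(g["img"][260:460,100:320],None,fx=3,fy=3); cv2.imwrite("pics/s4.png",im[:,:,::-1])
t=np.array(s["ee_pos"]); print((proj(g,[t+[0,0,17],t-[0,0,61],[508,349,74]])-[100,260])*3)
```

```text
[506.90765884 347.83117436 165.88913099] [-3.14042155e+00  5.56320033e-04  1.79922748e+00] 49.65892095211603 [ 0.03835929 -0.09020513 -2.02908395]
[[252.69597276 262.74146607]
 [269.56040091 326.41672434]
 [273.41033885 349.87865985]]
```

View pics/s4.png

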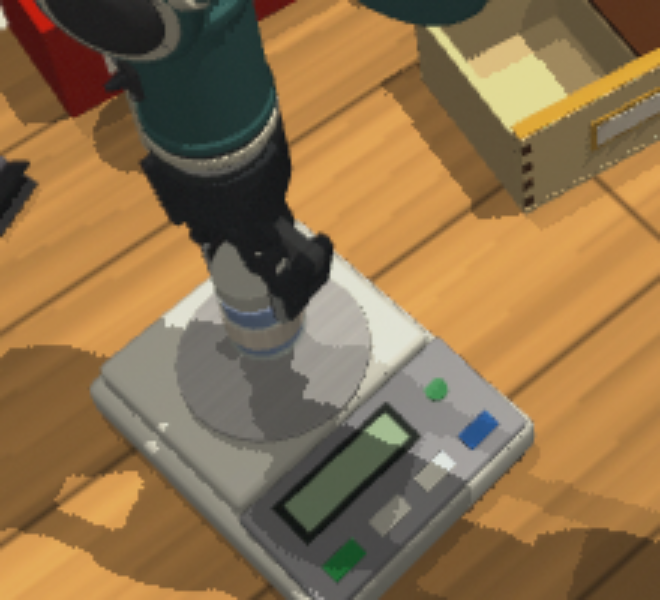

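The jar hangs over the pan, its foot at about (265,337) with the pan's centre at (274,352). I'll lower it gently, watching the force.

Emit:
jog_arm(
  deltas=[
    [0,0,0.16,0,0,0,0],
    [0,0,0.14,0,0,0,0],
    [0,0,0.08,0,0,0,0],
    [0,0,0,0,0,0,0],
  ],
)

```text
time_s: 11.15
ee_pos: [506.5, 348.0, 146.1]
tcp_rot: [-3.14, 0.001, 1.8]
contact_force: [0.4, -0.9, -2.2]
grip_width: 50.0
grasp_force: 62.9
```

Emit:
jog_arm(
  deltas=[
    [0,0,0.04,0,0,0,0],
    [0,0,0.04,0,0,0,0],
  ],
)

```text
time_s: 11.35
ee_pos: [507.3, 348.8, 143.5]
tcp_rot: [3.141, -0.0, 1.8]
contact_force: [0.6, 0.4, -1.7]
grip_width: 50.0
grasp_force: 62.9
```

Emit:
jog_arm(
  deltas=[
    [0,0,0.04,0,0,0,0],
    [0,0,0,0,0,0,0],
  ],
)

```text
time_s: 11.55
ee_pos: [506.9, 348.5, 141.0]
tcp_rot: [-3.141, 0.0, 1.8]
contact_force: [0.5, 0.1, -2.1]
grip_width: 49.8
grasp_force: 62.9
```

Expected contact is near TCP z ≈ 135, so I'll take 1 mm steps.

Emit:
jog_arm(
  deltas=[
    [0,0,0.04,0,0,0,0],
    [0,0,0.02,0,0,0,0],
    [0,0,0,0,0,0,0],
  ],
)

```text
time_s: 11.85
ee_pos: [507.0, 348.6, 138.1]
tcp_rot: [-3.141, 0.0, 1.8]
contact_force: [0.3, -0.3, -2.3]
grip_width: 49.9
grasp_force: 62.9
```

Emit:
jog_arm(
  deltas=[
    [0,0,0.02,0,0,0,0],
    [0,0,0,0,0,0,0],
  ],
)

```text
time_s: 12.05
ee_pos: [507.0, 348.6, 137.2]
tcp_rot: [-3.141, 0.0, 1.8]
contact_force: [-0.0, 0.5, -2.4]
grip_width: 50.2
grasp_force: 62.9
```

Emit:
jog_arm(
  deltas=[
    [0,0,0.02,0,0,0,0],
    [0,0,0,0,0,0,0],
  ],
)

```text
time_s: 12.25
ee_pos: [507.0, 348.6, 136.1]
tcp_rot: [-3.141, 0.0, 1.8]
contact_force: [-0.0, 0.8, -2.9]
grip_width: 50.1
grasp_force: 62.9
```

Emit:
jog_arm(
  deltas=[
    [0,0,0.02,0,0,0,0],
    [0,0,0,0,0,0,0],
  ],
)

```text
time_s: 12.45
ee_pos: [507.0, 348.6, 135.1]
tcp_rot: [-3.141, 0.0, 1.8]
contact_force: [-0.8, 0.3, -2.9]
grip_width: 50.2
grasp_force: 62.9
```

Emit:
jog_arm(
  deltas=[
    [0,0,0.02,0,0,0,0],
    [0,0,0,0,0,0,0],
  ],
)

```text
time_s: 12.65
ee_pos: [507.1, 348.6, 134.2]
tcp_rot: [-3.142, 0.0, 1.8]
contact_force: [0.2, -0.8, -1.4]
grip_width: 49.8
grasp_force: 62.9
```

Emit:
jog_arm(
  deltas=[
    [0,0,0.01,0,0,0,0],
    [0,0,0,0,0,0,0],
  ],
)

```text
time_s: 12.85
ee_pos: [507.1, 348.7, 133.9]
tcp_rot: [3.142, -0.0, 1.8]
contact_force: [-0.2, -0.5, -1.7]
grip_width: 49.9
grasp_force: 62.9
```

Emit:
jog_arm(
  deltas=[
    [0,0,0.02,0,0,0,0],
    [0,0,0,0,0,0,0],
  ],
)

```text
time_s: 13.05
ee_pos: [507.2, 348.7, 133.1]
tcp_rot: [3.141, -0.0, 1.8]
contact_force: [-1.4, -0.5, 0.9]
grip_width: 49.7
grasp_force: 63.1
```

Emit:
jog_arm(
  deltas=[
    [0,0,0.01,0,0,0,0],
    [0,0,0,0,0,0,0],
  ],
)

```text
time_s: 13.25
ee_pos: [507.2, 348.7, 132.7]
tcp_rot: [3.141, -0.0, 1.8]
contact_force: [-1.4, -0.6, 2.7]
grip_width: 50.3
grasp_force: 63.3
```

Contact, at a few newtons. I'll let go and rise.

Emit:
jog_arm(
  deltas=[
    [0,0,-0.01,0,0,0,0],
    [0,0,0,0,0,0,0.7],
    [0,0,0,0,0,0,0.8],
    [0,0,0,0,0,0,0.8],
    [0,0,0,0,0,0,0.8],
  ],
)

```text
time_s: 13.75
ee_pos: [507.1, 348.6, 132.6]
tcp_rot: [-3.142, 0.0, 1.8]
contact_force: [0.1, -0.4, 0.2]
grip_width: 68.1
grasp_force: 0.0
```

Emit:
jog_arm(
  deltas=[
    [0,0,-0.2,0,0,0,0.8],
    [0,0,-0.6,0,0,0,0.8],
    [0,0,-1,0,0,0,0.8],
    [0,0,-1,0,0,0,0.8],
    [0,0,0,0,0,0,0.8],
  ],
)

```text
time_s: 14.25
ee_pos: [511.2, 351.3, 283.8]
tcp_rot: [3.125, -0.006, 1.8]
contact_force: [0.3, 0.8, 0.0]
grip_width: 68.6
grasp_force: 0.0
```

Run:
```python
from h import *
s=manip.sense();print(s["ee_pos"],s["contact_force"])
g=manip.grab_frame("side")
im=cv2.resize(g["img"][260:460,100:320],None,fx=3,fy=3); cv2.imwrite("pics/s5.png",im[:,:,::-1])
print((proj(g,[[508,349,74],[508,349,152]])-[100,260])*3)
```

```text
[511.23778443 351.25524725 283.79192872] [0.27527225 0.77952082 0.01038691]
[[273.41033885 349.87865985]
 [257.0826446  288.68506734]]
```

View pics/s5.png

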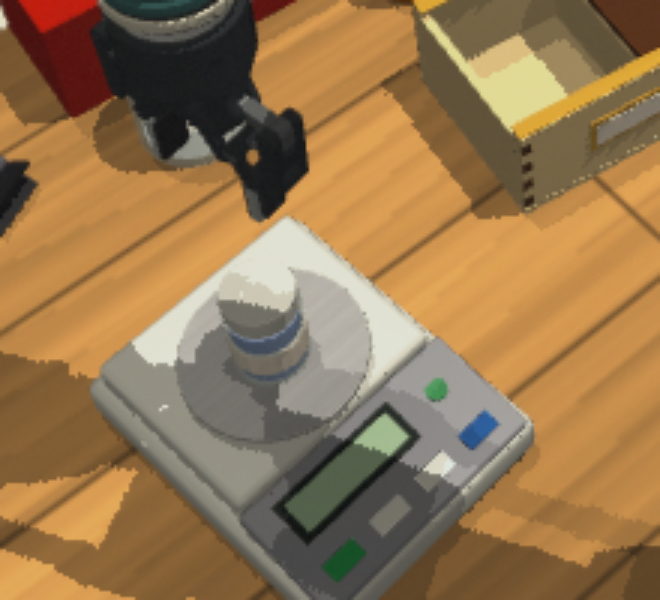

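The jar stands upright on the pan, with its cap at about (258,292) against a predicted (257,289). The gripper is clear, so I'll hand in.

```bash
python3 -c "
from rig import manip
print(manip.close_job())"
```

```text
the job is handed in; nothing more can be done
None
```

The jar of blue pigment stands upright near the middle of the balance's pan; the catch was off, so the lid slid open without force, it is left open, and the job is handed in (no verdict was returned).

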